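# Lock the air cylinder's clevis pin with its R-clip

### The job

The clevis pin of the air cylinder is in place but not locked. Take the large R-clip with the red grip from the stand and push it down over the pin until it is fully home: its straight leg right through the pin's cross-hole, its bent leg snapped round the side of the pin (either side will do). Let go of it and leave the small yellow clip in the stand.

Things in the scene. Friction and masses are not known exactly. Their poses are not given: they have to be found in the camera images.
- clip_grip (a point): centre of the red plastic grip of the large R-clip, standing legs down in the grey stand. Grip 36 mm along x, 24 mm along y (grasp across this), 44 mm tall (underside 22 mm below this point, on the stand's top 85 mm above the work surface); a wire loop rises 15 mm above it. z up, away from the legs; the bent leg is on the +x side. Lift 75 mm to clear the slot, 120 mm to pass over the small clip.
- clip_tip (a point): end of the large clip's straight leg, a 6 mm wire straight down from the middle of the grip: on its centre line, 62 mm below the grip's underside (84 mm below clip_grip); the rounded end is 3 mm lower
- clip_waist (a point): narrow waist of the large clip's bent leg (6 mm wire), 14 mm from the straight leg, 31 mm below the grip's underside. Above it the leg bows out to fit round the pin; below it flares out to 26 mm from the straight leg, ending 54 mm below the underside. All in the clip's x-z plane
- clip_leg (a joint): how far the large clip's bent leg is sprung open: 0 at rest, positive outwards, rad. It opens some 0.15 rad to pass the thick of the pin, which takes a downward push of about 3 to 6 N, and springs back by itself once the waist is below
- small_clip_grip (a point): smaller R-clip with a yellow grip 28 x 24 x 30 mm in the stand's other slot, 90 mm from the large one: centre of its grip. Its loop tops out 128 mm above the work surface. Too small for the pin; not to be used
- pin_hole (a point): mouth of the hole, level with the top of the fixed steel pin, 91 mm above the surface. Pin level along y, 32 mm thick; free end 28 mm to -y; grey lug 66 mm to +y, 99 mm high. Hole vertical (z up), 12 mm wide, countersunk to 19 mm across and 22 mm along the pin. Clip home: its x along this x, either way round, grip's underside on the pin's top (grip centre 20 to 24 mm above this); it stays there
There are look-alikes about, which are no part of the job. What is meant by the part that bears clip_grip is not purple, and is the smaller of those in its own colour.

How it is judged:
By the outcome, as a careful person would: the job done as asked, in the order asked, and still so for the second after the job is handed in, with the robot touching nothing.
It also fails if it takes over 38 s, if anything falls off the work surface, if the arm or the gripper's body presses on something with over 40 N, if the wrist force passes 120 N, or if a joint passes its speed limit or range.

### The arm

A 6-joint arm with a two-finger parallel gripper is mounted at the origin on a cart in front of the work surface, level with it; the furniture and walls round the work are solid. World frame = base frame: x ahead of the robot, y to its left, z up, the work surface at z = 0. Lengths are in mm, angles in degrees, forces in N, time in s.
With the tool pointing down it reaches from about 275 to 1000 mm from the base axis. Payload 8.4 kg.
Tool frame: the origin (TCP) lies at the very end of the fingers, on their centre line; the grasp point (between the pads) lies 19 mm behind it; z points along the fingers, y is the line along which they close (so a half turn about z gives the same grasp; the last joint's range is limited). The gripper opens to 85 mm and grips with 20 to 120 N. Pads are 22 mm wide; open, the fingers measure 114 mm over their backs; the gripper's body (76 mm by 85 mm) begins 54 mm behind the grasp point. The pads swing forward as they close: fully open they stand 13 mm farther back than shut.
Start: joints at [-72.387, 20.225, 93.587, -0, 66.188, -0.138], TCP at [190.541, -595.249, 231.281] pointing down, gripper open.
Joint ranges: [-150.9, 150.9], [-52.94, 120.26], [3.33, 152.33], [-74.26, 254.26], [0, 154.13], [-172.89, 172.89]. Speed limits (degrees/s): [127.2, 127.2, 159.86, 180, 180, 180].

### API

Orientations are given as a 3x3 rotation matrix whose columns are the frame's x, y, z axes.
In Python, from cell import read_state, eyes, workorder gives the robot as it stands.
- The arm moves only by the tool move_arm, never from a script. Its argument "plan" is one flat list of numbers, 6 for each row, row after row: the shift along the tool's x, y, z in mm, then the turn, a rotation vector about the tool's x, y, z in degrees. In form: [tx, ty, tz, ax, ay, az, tx, ty, tz, ax, ay, az, ...]. A call has 1 to 10 rows; each row is the pose to reach, as a shift and turn from the pose commanded when the call began, along the tool's axes at that moment; what a row does not reach only later rows make up. A row lasts 1/10 s, in which the tool goes at most 50 mm and 8.59 degrees, less where a joint would pass 70% of its speed; a pose out of reach is approached as far as the arm can. A call with a gripper value outside its range is refused whole. "grip" is the finger opening in mm, from 0 to 85.4, set as the call begins (left out, the last holds). The fingers move at their own pace and stop on an object; the grip force is fixed at half the most. Time passes only in rows, so rows that repeat a pose let the fingers close. It gives the time, the measured TCP pose, the force, the opening and the grip force at its end, in the units of the state.
- read_state(): the state, without advancing time (a new reading comes with each control period).
- eyes.read_camera(name): name is "scene" or "top"; returns a dict with "img" (480x640x3 uint8, red, green, blue), "camera_matrix" (3x3 intrinsics, pixels), "dist_coeffs" ([k1, k2, p1, p2, k3] as OpenCV has them; the pictures are not rectified), "R" (3x3) and "t" (3): a world point X has camera coordinates R X + t. Camera axes: x right, y down, z forward; pixel columns grow to the right and rows downward; lengths in mm; the calibration is good to about 2 mm. A picture is of the moment at which its call begins. There is no depth.
- workorder.job_done(): hands the job in; it is judged then, once.
Trained networks look in the newest picture that a camera, given by its name, has taken for a name from the list of things; names that differ only in an ending like _2 or _b are one class to them, and where a whole thing is asked for, a point or a joint stands for the part that bears it (a point fixed in the world has none). Each returns a list of dicts, best first, with "confidence" (0 to 1); they miss things now and then, are a little off and sometimes report something else, mostly with a low value. They report only what shows in the picture. A call takes as long as a camera call. They do not tell look-alikes from the thing itself.
- eyes.find_in(query, camera): "uv" ([column, row] in pixels, amid what is visible of it).
- eyes.regions_of(query, camera): "region" (480x640 bool, what is visible of it) and "uv" ([column, row] in pixels, amid what is visible of it).
The state is a dict: "time_s": time; "q": joint angles; "dq": joint speeds; "joint_efforts": joint torques, N m; "tcp_pos": TCP position; "ee_rot": TCP orientation; "force": force on the tool from outside, world axes, zero at the start; "torque": the same for the moment, N m; "gripper_width": finger opening in mm; "gripper_force": force on a finger pad.
Only numpy, scipy, OpenCV 4.12 (cv2) and the standard library are available. Lean on these libraries where they do the work, as an engineer would, in place of code of your own. Each camera call takes 0.05 s, during which the arm holds its last target. There are 200 camera calls.

## Working session

There is one attempt and no reset: what is moved stays moved. The work goes in short steps, Python scripts to look and compute and a tool call to move; the robot and the scene stay as the last step left them, time stands still between calls to the robot, and variables do not carry over. Pictures are saved under pics/ and viewed, at most 10 in all, crops included, and the job is handed in when it is done.

Besides the shell and the picture viewer there is one more tool, called after "Call:" as name(argument=value, ...) on one line, values as JSON. move_arm: Moves the arm, as the interface text tells. Its arguments: {"type":"object","properties":{"plan":{"type":"array","items":{"type":"number"}},"grip":{"type":"number"}},"required":["plan"]}

```bash
mkdir -p pics; cat > h.py <<'E'
import numpy as np, cv2
from cell import read_state, eyes, workorder
def cam(n): return eyes.read_camera(n)
def save(c,f): cv2.imwrite(f,c["img"][:,:,::-1])
def ray(c,uv):
    R=np.array(c["R"]);t=np.array(c["t"]).ravel()
    p=cv2.undistortPoints(np.array([[uv]],float),np.array(c["camera_matrix"]),np.array(c["dist_coeffs"]))[0,0]
    d=R.T@np.array([p[0],p[1],1.]);return -R.T@t,d/np.linalg.norm(d)
def onz(c,uv,z):
    o,d=ray(c,uv);return o+d*(z-o[2])/d[2]
def tri(a,ua,b,ub):
    o1,d1=ray(a,ua);o2,d2=ray(b,ub)
    s=np.linalg.lstsq(np.c_[d1,-d2],o2-o1,rcond=None)[0]
    p,q=o1+s[0]*d1,o2+s[1]*d2;return (p+q)/2,np.linalg.norm(p-q)
def proj(c,X):
    return cv2.projectPoints(np.array(X,float).reshape(-1,1,3),cv2.Rodrigues(np.array(c["R"]))[0],np.array(c["t"],float),np.array(c["camera_matrix"]),np.array(c["dist_coeffs"]))[0].reshape(-1,2)
E
python3 - <<'E'
from h import *
np.set_printoptions(precision=1,suppress=True)
for n in("scene","top"):
    c=cam(n);save(c,f"pics/{n}0.png");print(n,-np.array(c["R"]).T@np.array(c["t"]).ravel())
    for q in("clip_grip","small_clip_grip","pin_hole","clip_tip","clip_waist"):
        print(q,[(np.array(d["uv"]),round(d["confidence"],2)) for d in eyes.find_in(q,n)])
s=read_state();print(s["time_s"],s["tcp_pos"],s["ee_rot"],s["gripper_width"])
E
```

```text
scene [ 105.2  619.1 1038.1]
clip_grip [(array([407.8, 203.5]), 0.74), (array([267.5, 222.1]), 0.64), (array([327.2, 192.4]), 0.6)]
small_clip_grip [(array([308.1, 213.7]), 0.64)]
pin_hole [(array([224.6, 336. ]), 0.72)]
clip_tip [(array([408.8, 202.7]), 0.73), (array([267.4, 225. ]), 0.67), (array([325. , 193.5]), 0.59)]
clip_waist [(array([385.2, 208.9]), 0.65)]
top [ 344.  -121.8  939.5]
clip_grip [(array([394.9, 232.3]), 0.92), (array([345.7, 178.8]), 0.86), (array([467.8, 323.9]), 0.68)]
small_clip_grip [(array([346.7, 225.3]), 0.63)]
pin_hole [(array([162.4, 231.6]), 0.88)]
clip_tip [(array([467.9, 326.6]), 0.97), (array([401.1, 230.3]), 0.95), (array([348.3, 176.5]), 0.95)]
clip_waist [(array([349.5, 154.7]), 0.39)]
0.6 [ 190.6 -595.3  231.3] [[ 1.   0.3  0. ]
 [ 0.3 -1.  -0. ]
 [ 0.   0.  -1. ]] 85.52568694964671
```

View pics/scene0.png

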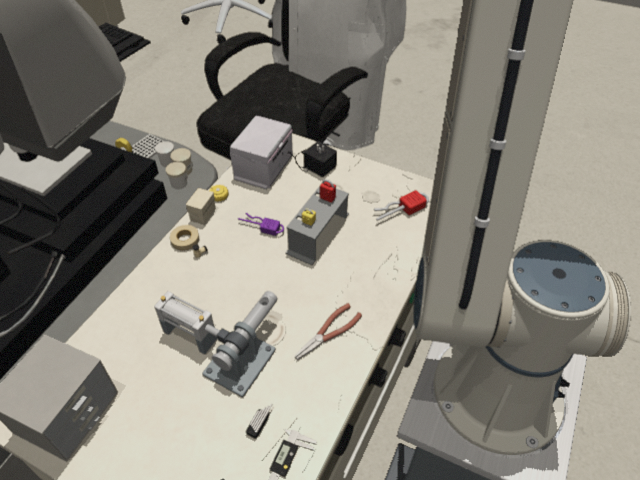

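View pics/top0.png

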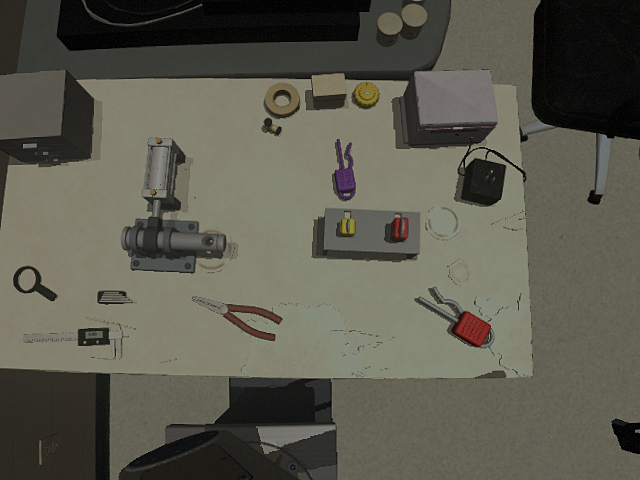

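The target red clip stands in the stand at top (400,228) and scene (328,190). The larger red clip and the purple one lying on the table are look-alikes. The pin's free end is near top (212,240) and scene (268,298), so the network's pin_hole hits the middle of the assembly and not the hole. I'll zoom in on these.

```bash
python3 - <<'E'
import cv2,numpy as np
t=cv2.imread("pics/top0.png");s=cv2.imread("pics/scene0.png")
def cr(i,x,y,w=50,h=37): return cv2.resize(i[y:y+h,x:x+w],(400,296),interpolation=cv2.INTER_CUBIC)
cv2.imwrite("pics/m.png",np.vstack([np.hstack([cr(t,185,222),cr(t,375,208)]),np.hstack([cr(s,240,282),cr(s,305,172)])]))
E
```

```text
(no output)
```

View pics/m.png

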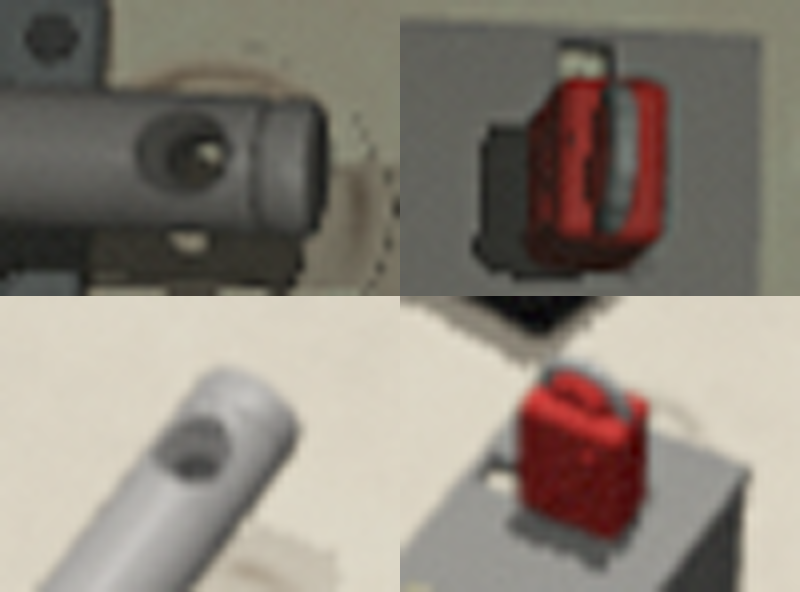

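```bash
python3 - <<'E'
from h import *
np.set_printoptions(precision=1,suppress=True)
a=cam("top");
ra=[(d["uv"],d["region"]) for d in eyes.regions_of("clip_grip","top")]
rp=[(d["uv"],d["confidence"],np.argwhere(d["region"]).min(0),np.argwhere(d["region"]).max(0)) for d in eyes.regions_of("pin_hole","top")]
b=cam("scene")
rb=[(d["uv"],d["region"]) for d in eyes.regions_of("clip_grip","scene")]
print(rp)
for r,c in((ra,a),(rb,b)):
    for uv,m in r:
        im=c["img"].astype(int);red=m&(im[...,0]>120)&(im[...,1]<90)&(im[...,2]<90)
        ij=np.argwhere(red); print(uv,m.sum(),len(ij), ij.mean(0)[::-1] if len(ij) else 0, ij.min(0) if len(ij) else 0,ij.max(0) if len(ij) else 0)
E
```

```text
[([160.2, 236.8], 0.59, array([137, 120]), array([272, 225]))]
[466.3, 326.1] 1460 471 [473.1 328.4] [313 457] [344 489]
[348.3, 177.4] 682 0 0 0 0
[396.4, 228.8] 393 77 [401.3 227.8] [219 396] [236 406]
[267.3, 224.5] 426 0 0 0 0
[327.2, 192.7] 310 76 [327.1 186. ] [181 320] [192 335]
[410.5, 201.9] 646 268 [412.9 199.2] [191 400] [207 425]
```

Crop scale is 8. The hole centre is at top ≈ (207.6,240.6) and scene ≈ (263.7,300.5). The grip's top-face centre is at top ≈ (401.2,227.6) and scene ≈ (327.5,185). The bent leg shows on the far (+x) side.

```bash
python3 - <<'E'
from h import *
np.set_printoptions(precision=1,suppress=True)
a=cam("top");b=cam("scene")
ht,hs=(207.6,240.6),(263.7,300.5);gt,gs=(401.2,227.6),(327.4,185.)
print("hole",tri(a,ht,b,hs),onz(a,ht,91),onz(b,hs,91))
print("grip top",tri(a,gt,b,gs),onz(a,gt,129),onz(b,gs,129))
# stand top back edge & right edge, at z=85 in top picture: enhance lines
e=[onz(a,p,85) for p in((327,209.5),(420,212.3))];print("stand edge",e,np.degrees(np.arctan2(*(e[0]-e[1])[:2])))
# grip top face corners
k=lambda x,y,ox,oy:((x+.5)/8-.5+ox,(y+.5)/8-.5+oy)
for n,p in dict(fl=(560,82),fr=(664,82),nr=(664,240),nl=(553,238)).items(): print(n,onz(a,k(p[0]-400,p[1],375,208),129))
for n,p in dict(l=(527,95),f=(600,130),r=(640,115)).items(): print("s",n,onz(b,k(p[0]-400,p[1],305,172),129))
# pin silhouette: far/near edges in top picture at axis height 75
for x in(10,60,110,240):
  print(onz(a,k(x,(88 if x>100 else 85),185,222),75),onz(a,k(x,225,185,222),75))
for q in ((329.4,225),(345,177)): pass
s=read_state();print(s["tcp_pos"],np.array(s["ee_rot"]))
E
python3 - <<'E'
import sys;sys.path.insert(0,'.')
from h import *
im=cv2.imread('pics/top0.png')
g=cv2.cvtColor(im,cv2.COLOR_BGR2GRAY)
for l in cv2.createLineSegmentDetector().detect(g[200:290,110:440])[0].reshape(-1,4)+[110,200,110,200]:
    if np.hypot(l[2]-l[0],l[3]-l[1])>30: print(l.round(1))
E
```

```text
hole (array([482.4,  59.1,  92.2]), np.float64(0.305867683506244)) [482.4  59.3  91. ] [483.   58.5  91. ]
grip top (array([ 491.2, -273.4,  128.5]), np.float64(0.45304860085390714)) [ 490.9 -273.3  129. ] [ 491.3 -272.8  129. ]
stand edge [array([ 534.4, -151. ,   85. ]), array([ 525.9, -316.9,   85. ])] 2.941271722056575
fl [ 507.9 -263.   129. ]
fr [ 507.5 -285.   129. ]
nr [ 473.7 -283.2  129. ]
nl [ 474.7 -259.8  129. ]
s l [ 508.3 -270.7  129. ]
s f [ 482.7 -266.3  129. ]
s r [ 474.8 -277.1  129. ]
[501.1 102.3  75. ] [469.5 101.7  75. ]
[500.9  91.   75. ] [469.3  90.5  75. ]
[499.9  79.7  75. ] [469.   79.2  75. ]
[499.2  50.4  75. ] [468.4  50.1  75. ]
[ 190.5 -595.2  231.3] [[ 1.   0.3 -0. ]
 [ 0.3 -1.   0. ]
 [-0.  -0.  -1. ]]
[191.9 273.  131.9 269.8]
[398.2 261.1 353.1 259.1]
[352.  258.9 313.1 257. ]
[310.9 255.7 313.2 219.5]
[321.9 248.8 416.8 253. ]
[324.5 216.8 323.  248.2]
[325.5 207.2 418.1 211.7]
[201.8 235.2 170.6 232. ]
[420.1 213.1 419.  253.2]
[131.8 267.5 191.9 270.6]
[315.6 253.2 317.  220.6]
```

```bash
cat >> h.py <<'E'
def go(pos,yaw,s=None):
    s=s or read_state();R=np.array(s["ee_rot"]);y=np.radians(yaw)
    T=np.array([[np.cos(y),np.sin(y),0],[np.sin(y),-np.cos(y),0],[0,0,-1]])
    print("shift",(R.T@(np.array(pos)-np.array(s["tcp_pos"]))).round(1),"turn",np.degrees(cv2.Rodrigues(R.T@T)[0].ravel()).round(2))
E
python3 - <<'E'
from h import *
go((491,-273,200),-3)
E
```

```text
shift [ 384.4 -215.3   31.3] turn [-0.    0.   20.75]
```

Call:
move_arm(plan=[384.4,-215.3,31.3,0,0,20.75,384.4,-215.3,31.3,0,0,20.75,384.4,-215.3,31.3,0,0,20.75,384.4,-215.3,31.3,0,0,20.75,384.4,-215.3,31.3,0,0,20.75,384.4,-215.3,31.3,0,0,20.75,384.4,-215.3,31.3,0,0,20.75,384.4,-215.3,31.3,0,0,20.75,384.4,-215.3,31.3,0,0,20.75,384.4,-215.3,31.3,0,0,20.75], grip=70)

```text
time_s: 1.95
tcp_pos: [494.0, -269.4, 199.8]
ee_rot: [[0.999, -0.048, 0.001], [-0.048, -0.999, 0.001], [0.001, -0.001, -1.0]]
force: [-0.0, -0.5, -0.8]
gripper_width: 69.9
gripper_force: 0.0
```

Call:
move_arm(plan=[0,0,0,0,0,0,0,0,0,0,0,0])

```text
time_s: 2.15
tcp_pos: [490.5, -273.5, 200.0]
ee_rot: [[0.999, -0.053, -0.0], [-0.053, -0.999, -0.0], [-0.0, 0.0, -1.0]]
force: [0.2, 0.4, -0.0]
gripper_width: 70.3
gripper_force: 0.0
```

```bash
python3 - <<'E'
from h import *
go((491,-273,92),-3);c=cam("scene");save(c,"pics/s1.png");print(read_state()["force"])
cv2.imwrite("pics/s1c.png",cv2.resize(c["img"][60:240,220:460,::-1],(720,540)))
E
```

```text
shift [  0.5  -0.6 108. ] turn [ 0.01  0.02 -0.01]
[ 0.81456689  0.01867013 -0.62259729]
```

View pics/s1c.png

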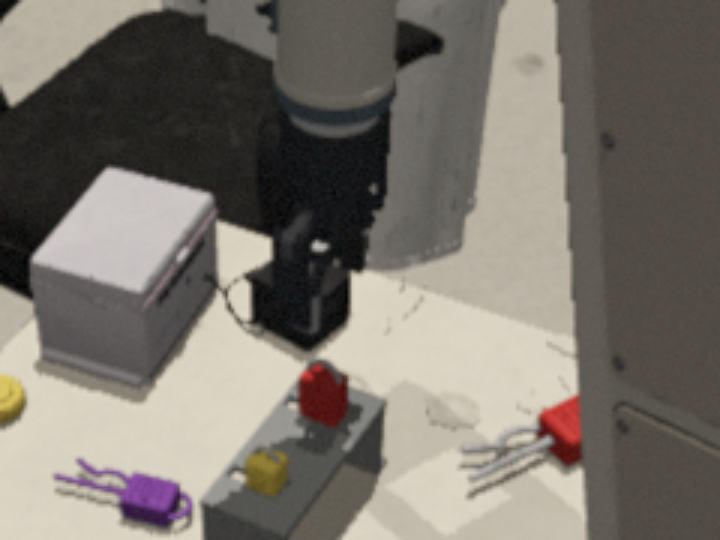

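The gripper is square above the red grip, around crop (323,390), with nothing in the way. I'll descend and close.

Call:
move_arm(plan=[0,0,40,0,0,0,0,0,80,0,0,0,0,0,107,0,0,0,0,0,107,0,0,0,0,0,107,0,0,0])

```text
time_s: 2.7
tcp_pos: [490.6, -273.9, 93.4]
ee_rot: [[0.999, -0.054, -0.0], [-0.054, -0.999, 0.0], [-0.0, -0.0, -1.0]]
force: [0.6, -0.8, 0.4]
gripper_width: 69.6
gripper_force: 0.0
```

Call:
move_arm(plan=[0,0,0,0,0,0,0,0,0,0,0,0,0,0,0,0,0,0,0,0,0,0,0,0,0,0,0,0,0,0,0,0,0,0,0,0,0,0,0,0,0,0,0,0,0,0,0,0], grip=10)

```text
time_s: 3.5
tcp_pos: [491.7, -273.4, 94.3]
ee_rot: [[0.999, -0.052, 0.002], [-0.052, -0.999, -0.001], [0.002, 0.001, -1.0]]
force: [-1.6, -0.2, 6.9]
gripper_width: 23.4
gripper_force: 58.3
```

Call:
move_arm(plan=[0,0,-30,0,0,0,0,0,-70,0,0,0,0,0,-110,0,0,0,0,0,-130,0,0,0,0,0,-130,0,0,0])

```text
time_s: 4.0
tcp_pos: [492.8, -273.9, 226.9]
ee_rot: [[0.999, -0.052, 0.006], [-0.052, -0.999, -0.003], [0.006, 0.003, -1.0]]
force: [0.0, 0.2, -1.5]
gripper_width: 23.2
gripper_force: 59.0
```

```bash
python3 - <<'E'
from h import *
go((483,59,224),-2.7)
E
```

```text
shift [ -27.2 -331.9    1.8] turn [ 0.17 -0.34 -0.29]
```

Call:
move_arm(plan=[-27,-332,2,0,0,-0.3,-27,-332,2,0,0,-0.3,-27,-332,2,0,0,-0.3,-27,-332,2,0,0,-0.3,-27,-332,2,0,0,-0.3,-27,-332,2,0,0,-0.3,-27,-332,2,0,0,-0.3,-27,-332,2,0,0,-0.3,-27,-332,2,0,0,-0.3,-27,-332,2,0,0,-0.3])

```text
time_s: 5.0
tcp_pos: [481.1, 59.3, 220.5]
ee_rot: [[0.999, -0.047, -0.001], [-0.047, -0.999, -0.0], [-0.001, 0.0, -1.0]]
force: [0.4, 0.7, -0.4]
gripper_width: 23.5
gripper_force: 59.2
```

Call:
move_arm(plan=[0,0,0,0,0,0,0,0,0,0,0,0])

```text
time_s: 5.2
tcp_pos: [481.4, 59.0, 220.9]
ee_rot: [[0.999, -0.049, -0.0], [-0.049, -0.999, -0.0], [-0.0, 0.0, -1.0]]
force: [-0.4, 0.4, -0.4]
gripper_width: 23.1
gripper_force: 59.2
```

```bash
python3 - <<'E'
from h import *
np.set_printoptions(precision=1,suppress=True)
go((483,59,224),-2.7);a=cam("top");b=cam("scene")
for n,q in (("scene","clip_tip"),("scene","clip_grip"),("top","clip_tip")): print(n,q,[(np.array(d["uv"]),round(d["confidence"],2)) for d in eyes.find_in(q,n)])
s=read_state();p=np.array(s["tcp_pos"]);print(p,s["force"],s["gripper_width"])
print("pred tip scene/top",proj(b,p-[0,0,68]),proj(a,p-[0,0,68]))
cv2.imwrite("pics/m2.png",np.hstack([cv2.resize(c["img"][y:y+110,x:x+80,::-1],(400,550),interpolation=cv2.INTER_CUBIC) for c,x,y in((a,170,190),(b,225,215))]))
E
```

```text
shift [ 1.6 -0.1 -3.1] turn [ 0.   0.  -0.1]
scene clip_tip [(array([406.2, 203.8]), 0.91), (array([260.6, 264.5]), 0.73), (array([279.7, 226.8]), 0.54)]
scene clip_grip [(array([409.5, 202.1]), 0.69), (array([277.4, 227.2]), 0.63), (array([262.9, 263. ]), 0.53)]
top clip_tip [(array([465.6, 328.6]), 0.91), (array([345. , 178.8]), 0.81)]
[481.5  59.6 221. ] [-0.2  0.1 -0.5] 23.210425703399626
pred tip scene/top [[262.  282.8]] [[199.4 235.2]]
```

View pics/m2.png

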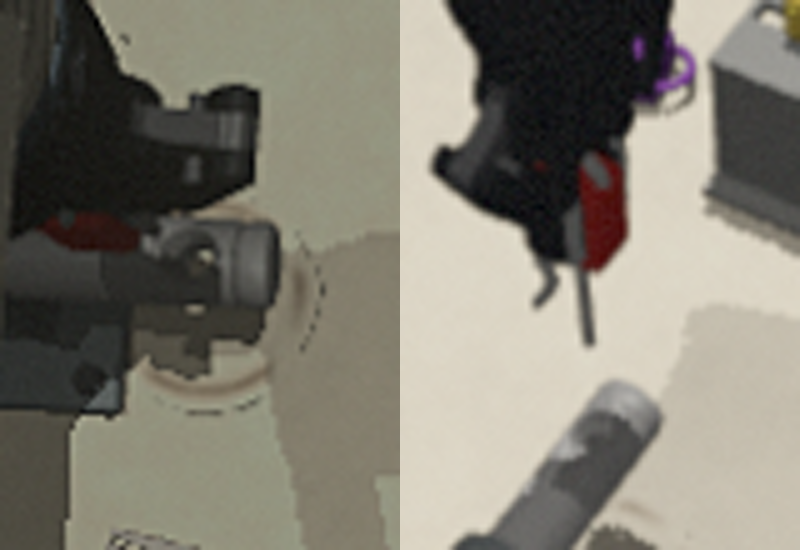

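Scene view: the leg tip is at about (262.6,283), matching the predicted (262,282.8). In the top view the leg is partly hidden over the hole. I'll lower to just above the hole and look again.

Call:
move_arm(plan=[1.6,0,25,0,0,0,1.6,0,49,0,0,0,1.6,0,49,0,0,0,1.6,0,49,0,0,0])

```text
time_s: 5.85
tcp_pos: [482.9, 59.8, 172.2]
ee_rot: [[0.999, -0.047, -0.001], [-0.047, -0.999, -0.0], [-0.001, 0.0, -1.0]]
force: [0.8, -0.5, -1.0]
gripper_width: 23.5
gripper_force: 59.2
```

```bash
python3 - <<'E'
from h import *
np.set_printoptions(precision=1,suppress=True)
go((483,59,171),-2.7);a=cam("top");b=cam("scene")
s=read_state();p=np.array(s["tcp_pos"]);print(p,s["force"],s["gripper_width"])
print("pred tip scene/top",proj(b,p-[0,0,74]),proj(a,p-[0,0,74]))
cv2.imwrite("pics/m3.png",np.hstack([cv2.resize(c["img"][y:y+60,x:x+40,::-1],(400,600),interpolation=cv2.INTER_CUBIC) for c,x,y in((a,190,210),(b,245,265))]))
E
```

```text
shift [0.1 0.8 1.2] turn [ 0.   0.1 -0. ]
[483.8  59.9 173.1] [-0.4 -0.  -1.3] 23.02691732290192
pred tip scene/top [[262.7 298.6]] [[206.3 239.1]]
```

View pics/m3.png

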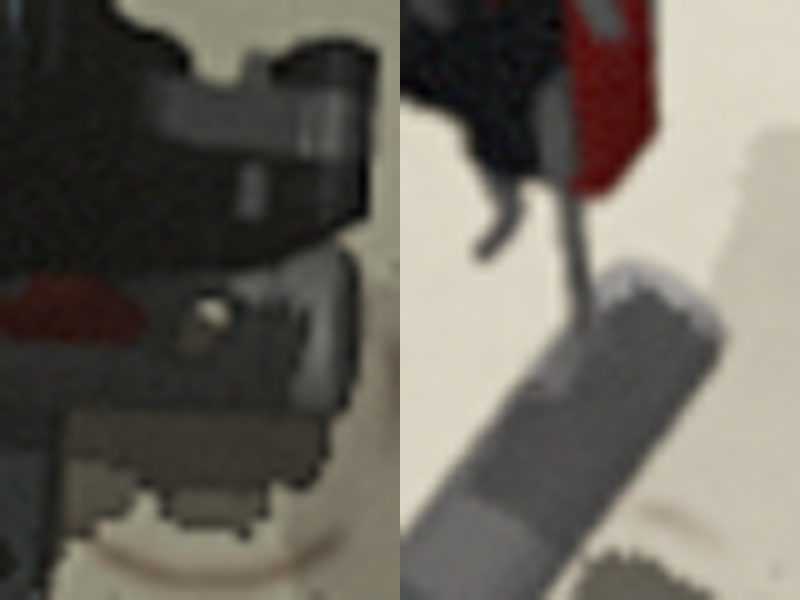

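Scene view: the tip is at (262.7,298), as predicted and directly over the hole at (263.7,300.5). The shadow makes the top view less clear, but it agrees. I'll lower gently while watching the force.

Call:
move_arm(plan=[-0.3,0.4,7,0,0,0,-0.3,0.4,14,0,0,0,-0.3,0.4,20,0,0,0,-0.3,0.4,20,0,0,0,-0.3,0.4,20,0,0,0])

```text
time_s: 6.45
tcp_pos: [482.6, 59.5, 151.8]
ee_rot: [[0.999, -0.047, -0.001], [-0.047, -0.999, -0.0], [-0.001, 0.0, -1.0]]
force: [0.6, 0.6, -1.6]
gripper_width: 23.1
gripper_force: 59.2
```

Call:
move_arm(plan=[0,0,6,0,0,0,0,0,12,0,0,0,0,0,18,0,0,0,0,0,22,0,0,0,0,0,22,0,0,0])

```text
time_s: 6.95
tcp_pos: [482.3, 59.4, 129.3]
ee_rot: [[0.999, -0.047, -0.001], [-0.047, -0.999, -0.0], [-0.001, 0.0, -1.0]]
force: [-0.5, -0.0, -0.2]
gripper_width: 23.1
gripper_force: 59.2
```

Call:
move_arm(plan=[0,0,5,0,0,0,0,0,10,0,0,0,0,0,15,0,0,0,0,0,15,0,0,0])

```text
time_s: 7.35
tcp_pos: [482.5, 59.4, 114.3]
ee_rot: [[0.999, -0.047, -0.001], [-0.047, -0.999, -0.0], [-0.001, 0.0, -1.0]]
force: [2.3, -0.8, -1.8]
gripper_width: 23.3
gripper_force: 59.0
```

Call:
move_arm(plan=[0,0,4,0,0,0,0,0,8,0,0,0,0,0,11,0,0,0,0,0,12,0,0,0,0,0,12,0,0,0])

```text
time_s: 7.85
tcp_pos: [482.2, 59.5, 102.6]
ee_rot: [[0.999, -0.047, -0.001], [-0.047, -0.999, -0.0], [-0.001, 0.0, -1.0]]
force: [1.3, -0.5, -1.3]
gripper_width: 23.5
gripper_force: 59.1
```

Call:
move_arm(plan=[0,0,1,0,0,0,0,0,2,0,0,0,0,0,2,0,0,0])

```text
time_s: 8.15
tcp_pos: [482.6, 59.5, 100.9]
ee_rot: [[0.999, -0.047, -0.0], [-0.047, -0.999, -0.0], [-0.0, 0.0, -1.0]]
force: [0.0, 0.4, -1.2]
gripper_width: 23.1
gripper_force: 59.1
```

Call:
move_arm(plan=[0,0,1,0,0,0,0,0,1.5,0,0,0,0,0,1.5,0,0,0])

```text
time_s: 8.45
tcp_pos: [482.9, 59.5, 99.9]
ee_rot: [[0.999, -0.047, 0.0], [-0.047, -0.999, 0.0], [0.0, -0.0, -1.0]]
force: [-1.9, 0.9, 7.3]
gripper_width: 23.2
gripper_force: 60.2
```

Call:
move_arm(plan=[0,0,0.5,0,0,0,0,0,1,0,0,0,0,0,1,0,0,0])

```text
time_s: 8.75
tcp_pos: [483.0, 59.5, 99.6]
ee_rot: [[0.999, -0.047, 0.001], [-0.047, -0.999, 0.0], [0.001, -0.0, -1.0]]
force: [-4.7, 0.2, 15.7]
gripper_width: 23.1
gripper_force: 61.6
```

It has come to a stiff stop at the expected height, so it is seated. I'll release it, back off and check.

Call:
move_arm(plan=[0,0,-1.5,0,0,0,0,0,-1.5,0,0,0,0,0,-1.5,0,0,0,0,0,-1.5,0,0,0,0,0,-1.5,0,0,0], grip=55)

```text
time_s: 9.25
tcp_pos: [482.6, 59.5, 99.8]
ee_rot: [[0.999, -0.047, -0.0], [-0.047, -0.999, -0.0], [-0.0, 0.0, -1.0]]
force: [0.3, 0.0, -0.1]
gripper_width: 55.2
gripper_force: 0.0
```

Call:
move_arm(plan=[0,0,-10,0,0,0,0,0,-40,0,0,0,0,0,-85,0,0,0,0,0,-130,0,0,0,0,-45,-150,0,0,0,0,-90,-150,0,0,0,0,40,-150,0,0,0,0,90,-150,0,0,0,0,135,-150,0,0,0,0,135,-150,0,0,0])

```text
time_s: 10.25
tcp_pos: [477.2, -51.4, 250.8]
ee_rot: [[0.999, -0.045, 0.001], [-0.045, -0.999, -0.0], [0.001, 0.0, -1.0]]
force: [0.2, 0.2, -0.4]
gripper_width: 55.3
gripper_force: 0.0
```

```bash
python3 - <<'E'
from h import *
np.set_printoptions(precision=1,suppress=True)
a=cam("top");b=cam("scene")
for n in("top","scene"): print(n,[(np.array(d["uv"]),round(d["confidence"],2)) for d in eyes.find_in("clip_grip",n)])
print(read_state()["tcp_pos"])
print("pred grip centre / top",proj(a,[[482.8,59.3,113],[482.8,59.3,135]]),proj(b,[[482.8,59.3,113],[482.8,59.3,135]]))
cv2.imwrite("pics/m4.png",np.hstack([cv2.resize(c["img"][y:y+75,x:x+50,::-1],(400,600),interpolation=cv2.INTER_CUBIC) for c,x,y in((a,180,205),(b,240,260))]))
E
```

```text
top [(array([469. , 323.7]), 0.79), (array([203.8, 237.3]), 0.63), (array([350.1, 178.6]), 0.59)]
scene [(array([406. , 202.6]), 0.85), (array([261.6, 295.9]), 0.78), (array([265.5, 223.7]), 0.59)]
[477.4 -51.3 250.6]
pred grip centre / top [[204.9 238.3]
 [202.1 236.2]] [[262.9 294.5]
 [262.1 287.9]]
```

View pics/m4.png

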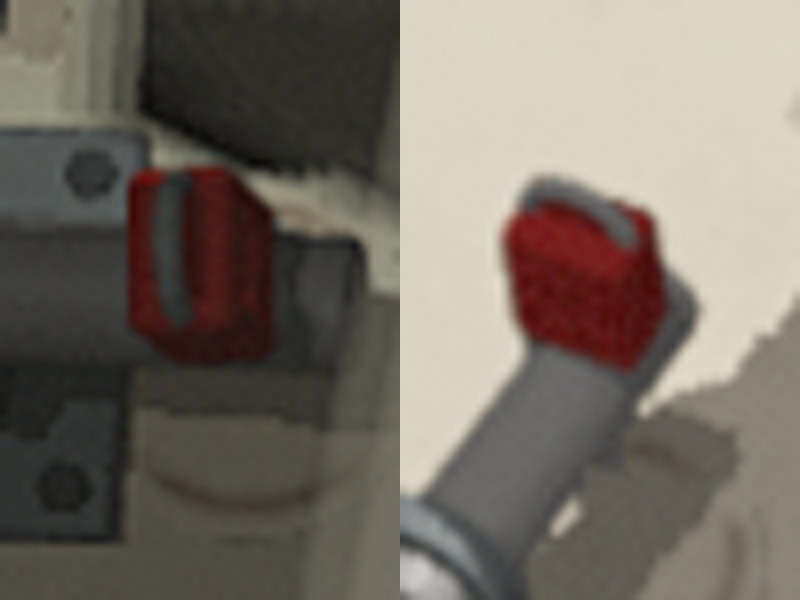

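The red grip sits flush and upright on the pin at top (204,237) and scene (262,295), matching the predicted home pose. The gripper is clear, so I'm handing in.

```bash
python3 -c "
from h import *
print(workorder.job_done())"
```

```text
the job is handed in; nothing more can be done
None
```

I pushed the large red R-clip down over the clevis pin to a stiff stop at its home height, let go of it, left the yellow clip in the stand and handed the job in; I did not see the bent leg's snap directly, and no verdict came back.

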